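Clear the die and hold the bore lathe's guard gate wide

TASK

Lift the bronze plug out of the open die in front of the lathe's guard gate, where it blocks the swing, and stand it upright in the middle of the shallow wooden tray without dropping it. Then pinch the gate's two catches fully in, first the one at the hinge end, then the one at the free end (they stay in), take the gate by its post handle, swing it towards you over its detent and hold it wide open, nearly square to its shut position. Finish while still holding the gate there, and leave the other things on the bench where they are.

Things in the scene. Friction and masses are not known exactly. Their poses are not given: they have to be found in the camera images.
- plug_grip (a point): loose stepped round bronze plug, 0.4-0.6 kg, 60 mm high: flange 54 mm in diameter, 18 mm high below; smooth boss 36 mm in diameter, 42 mm high above. Starts upright, flange down in the die's cavity, boss standing 42 mm out of it. This point: on its axis, 43 mm above its underside, z up along the axis; a good height to grip the boss.
- die_mouth (a point): centre of the mouth of the die's round cavity (57 mm across, 18 mm deep), level with the die's top, 30 mm above the bench. The die is a fixed dark steel block 92 x 92 x 30 mm, part of the lathe station, in the sweep of the gate: the gate's lower edge (35 mm above the bench) clears the die but not the plug in it.
- tray_in (a point): shallow square tray of pale wood, fixed, empty, 130 x 130 mm outside, walls 5 mm thick, 16 mm high, inner floor 5 mm above the bench. This point: centre of the inner floor. It is to the left or right of the lathe, the grey whetstone on the other side. With the plug standing in it, plug_grip is 48 mm above the bench.
- hinge_base (a point): foot, on the bench, of the gate's upright hinge axis, with the axes of the fixed lathe station: x from the gate towards the spindle, away from the robot; y along the shut gate from free end to hinge; z up. In these axes the shut gate ends at y = -0.28 m, the handle is at y = -0.16, the first catch at x = 0.036, y = -0.075, the second at x = 0.036, y = -0.245.
- gate_handle (a point): the gate's handle: a plain upright round steel post 16 mm in diameter on the gate's top edge, 160 mm from the hinge axis, between the catches, free from 115 to 165 mm above the bench. This point: on its axis, 145 mm above the bench; it moves with the gate. 45 mm are clear on every side of it.
- gate (a joint): angle of the low slatted wooden gate (280 mm long, 16 mm thick) about its upright hinge, rad: 0 shut, growing as the free end swings towards the robot (clockwise from above), stop at 1.5. A spring pulls it shut with 2 to 3 N at the handle; between about 0.3 and 0.6 rad it rides over a spring-ball detent (peak 8 to 11 N). Let go, it falls back to the detent.
- catch1_mid (a point): first catch, at the gate's hinge end: midway between its two upright brass tabs, 132 mm above the bench, the height to pinch. Tabs 24 mm (along station x) by 8 mm, 100 to 150 mm above the bench, 50 mm over the outside along station y. Pinch them together along y to 32 mm outside: 9 mm each, moving as one, about 5 N a tab; they stay in. Keep fingertips over 112 mm.
- catch2_mid (a point): second catch, at the gate's free end: same shape, point and action as the first.
- catch1 (a joint): how far each tab of the first catch (hinge end) is pinched in, m: 0 engaged, 0.009 fully in; its barbs clear the gate from about 0.007.
- catch2 (a joint): the same for the second catch (free end).
- whetstone: loose grey whetstone slab 160 x 65 x 28 mm; origin at the centre of its underside. A bystander: leave alone.
- stone: loose round grey stone, 60 mm across, 37 mm high; origin at the centre of its underside. A bystander: leave alone.
- reamer: loose boxwood reamer 300 mm long, 32 mm thick, lying along its own x; this point under the middle of its handle, 255 mm from the tip. A bystander: leave alone.
- gauge: loose bronze bore gauge 160 mm long, 24 mm thick, lying along its own x; origin at the centre of its underside. A bystander: leave alone.
- bamboo: loose bamboo flute joint 250 mm long, 40 mm thick, lying along its own x; origin at the centre of its underside. A bystander: leave alone.
- jar: loose glass jar 60 mm across, 75 mm high; origin at the centre of its underside. A bystander: leave alone.
Not all that is in view belongs to the job. What is shaped like the part that bears plug_grip but blue is not meant.

How it is judged:
By the outcome, as a careful person would: the job done as asked, in the order asked, and still so for the second after the job is handed in, while the arm keeps its last pose, push and grip.
It also fails if it takes over 72 s, if anything falls off the work surface, if the arm or the gripper's body presses on something with over 40 N, if the wrist force passes 120 N, or if a joint passes its speed limit or range.

ROBOT

A 7-joint arm with a two-finger parallel gripper is mounted at the origin on the work surface. World frame = base frame: x ahead of the robot, y to its left, z up, the work surface at z = 0. Lengths are in m, angles in rad, forces in N, time in s.
With the tool pointing down it reaches from about 0.425 to 0.925 m from the base axis. Payload 6.8 kg.
Tool frame: the origin (TCP) lies at the very end of the fingers, on their centre line; the grasp point (between the pads) lies 19 mm behind it (r.grip_point_offset is the distance from the TCP to the grasp point, in m); z points along the fingers, y is the line along which they close (so a half turn about z gives the same grasp; the last joint's range is limited). The gripper opens to 85 mm and grips with 20 to 120 N. Pads are 22 mm wide; open, the fingers measure 114 mm over their backs; the gripper's body (76 mm by 85 mm) begins 54 mm behind the grasp point. The pads swing forward as they close: fully open they stand 13 mm farther back than shut.
Start: joints at [1.14, 0.477, 0.022, 1.555, -0.011, 1.109, -0.083], TCP at [0.214, -0.64, 0.231] pointing down, gripper open.
Joint ranges: [-2.96, 2.96], [-0.34, 2.1], [-1.41, 1.46], [0.24, 2.44], [-1.37, 4.51], [0.17, 1.92], [-2.96, 2.96]. Speed limits (rad/s): [2.39, 2.39, 3.14, 3.14, 3.14, 3.14, 3.14].

INTERFACE

Orientations are given as a rotation vector (axis times angle).
In Python, from bench import status, eyes, r gives the robot as it stands.
- The arm moves only by the shell command python3 -m crank 'ROWS' [OPENING] [FORCE]. ROWS is JSON, a list of rows, each a list of 6 numbers: the shift along the tool's x, y, z normalised to -1 to 1, where 1 is 0.02 m, then the turn, a rotation vector about the tool's x, y, z normalised to -1 to 1, where 1 is 45 degrees. A call has 1 to 12 rows; each row shifts and turns the commanded pose from where the row before left it, along the tool's axes as they then stand; what a row does not reach is not made up. A row lasts 1/10 s, in which the tool goes at most 50 mm and 8.59 degrees, less where a joint would pass 70% of its speed; a pose out of reach is approached as far as the arm can. A call with a number of a shift or a turn outside -1 to 1 is refused whole. A call with a gripper value outside its range is refused whole. OPENING is the opening, from 0 (shut) to 1 (fully open), set as the call begins (- or left out, the last holds). The fingers move at their own pace and stop on an object; FORCE is the grip in N (left out, the last holds). Time passes only in rows, so rows that do not move let the fingers close. It gives the time, the measured TCP pose, the force, the opening and the grip force at its end, in the units of the state.
- status.get_obs(): the state, without advancing time (a new reading comes with each control period).
- eyes.grab_frame(name): name is "scene" or "top"; returns a dict with "image" (384x512x3 uint8, red, green, blue), "depth" (384x512 float32, m along the optical axis (not along the pixel's ray), 0 where there is no reading), "fovy" (degrees; the focal length in pixels is half the picture's height over the tangent of half this angle, whatever the lens; pixels are square), "cx", "cy" (the principal point, pixels), "world_to_cam" (4x4, takes a point from world to camera coordinates). Camera axes: x right, y up, looking along -z (the intrinsics and any distortion apply to the point x, -y, -z); pixel columns grow to the right and rows downward; lengths in m; the calibration is good to about 2 mm. A picture is of the moment at which its call begins.
- r.hand_in(): hands the job in; it is judged then, once.
The state is a dict: "clock": time; "joints": joint angles; "qvel": joint speeds; "tau": joint torques, N m; "tcp_pos": TCP position; "orientation": TCP orientation; "contact_force": force on the tool from outside, world axes, zero at the start; "moment": the same for the moment, N m; "grip_width": finger opening in m; "gripper_force": force on a finger pad.
Only numpy, scipy, OpenCV 4.12 (cv2) and the standard library are available. Lean on these libraries where they do the work, as an engineer would, in place of code of your own. Each camera call takes 0.05 s, during which the arm holds its last target. There are 200 camera calls.

## Working session

There is one attempt and no reset: what is moved stays moved. The work goes in short steps, Python scripts to look and compute and a shell command to move; the robot and the scene stay as the last step left them, time stands still between calls to the robot, and variables do not carry over. Pictures are saved under pics/ and viewed, at most 10 in all, crops included, and the job is handed in when it is done.

```bash
ls; mkdir -p pics
cat > h.py <<'E'
import numpy as np, cv2
from bench import status, eyes, r
def grab(n):
    f=eyes.grab_frame(n); np.savez(f'/tmp/{n}.npz',**{k:np.array(v) for k,v in f.items()}); return f
def load(n): return dict(np.load(f'/tmp/{n}.npz'))
def pts(f):
    d=f['depth']; H,W=d.shape; F=H/2/np.tan(np.radians(float(f['fovy']))/2)
    v,u=np.mgrid[:H,:W]; P=np.stack([(u-f['cx'])/F*d,-(v-f['cy'])/F*d,-d,np.ones_like(d)],-1)
    return (P@np.linalg.inv(f['world_to_cam']).T)[...,:3]
E
python3 - <<'E'
from h import *
for n in('scene','top'):
    f=grab(n); print(n,{k:(v if np.size(v)<17 else np.shape(v)) for k,v in f.items()})
    cv2.imwrite(f'pics/{n}0.png',cv2.resize(f['image'][...,::-1],(800,600)))
print(status.get_obs())
E
```

```text
pics
scene {'image': (384, 512, 3), 'depth': (384, 512), 'fovy': 44.46593447286946, 'cx': 258.0066862585877, 'cy': 205.38701900069276, 'world_to_cam': array([[ 0.23727553,  0.97143812,  0.00288017, -0.09719706],
       [-0.51809607,  0.12403681,  0.84628089,  0.17774556],
       [ 0.82175227, -0.20229395,  0.53272917, -2.00889752],
       [ 0.        ,  0.        ,  0.        ,  1.        ]])}
top {'image': (384, 512, 3), 'depth': (384, 512), 'fovy': 55.05027530276621, 'cx': 257.20362736246096, 'cy': 191.898944722243, 'world_to_cam': array([[ 0.01666492, -0.99920226,  0.03629214, -0.06445089],
       [ 0.980691  ,  0.02340821,  0.19415772, -0.55513642],
       [-0.19485236,  0.03235575,  0.98029876, -1.0369811 ],
       [ 0.        ,  0.        ,  0.        ,  1.        ]])}
{'clock': 0.1, 'joints': array([ 1.13991589,  0.47770887,  0.02234727,  1.55634746, -0.01150071,
        1.10931044, -0.08309297]), 'qvel': array([-0.00120255, -0.00158259, -0.00019806, -0.00329705, -0.00145618,
        0.00041369, -0.00059562]), 'tau': array([ 4.61562551e-03, -5.97759354e+01,  1.61376983e+00, -2.81953114e+01,
        1.28133874e-02,  4.99482368e-03,  5.69760618e-05]), 'tcp_pos': array([ 0.2139302 , -0.6396378 ,  0.23043094]), 'orientation': array([-3.09918150e+00, -5.04602078e-01,  6.01466266e-04]), 'contact_force': array([-0.20139472, -0.94861538,  0.6915065 ]), 'moment': array([ 0.07651774,  0.03445332, -0.00483271]), 'gripper_force': 0.0, 'grip_width': 0.08538008078468745}
```

View pics/scene0.png

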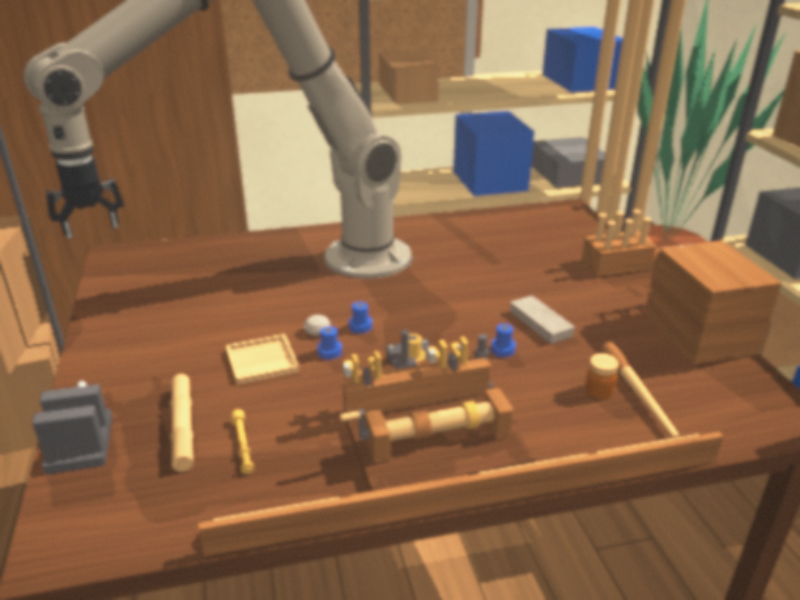

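View pics/top0.png

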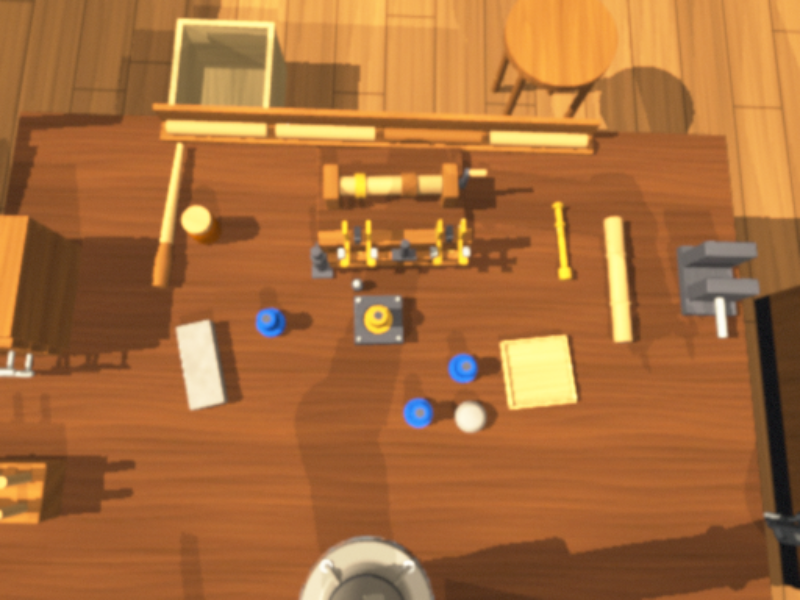

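The scene view shows the gate with brass tabs in front of the spindle. In the top view (800x600), the bronze plug in the die is at (377,319), the tray at (539,371), catches at about (357,245) and (452,243), the handle post near (403,250), and the hinge on the left at (322,258). There are three blue decoys.

Run:
```python
from h import *
s=800/512
for n in('top','scene'):
    f=load(n); P=pts(f); hsv=cv2.cvtColor(f['image'],cv2.COLOR_RGB2HSV)
    X,Y,Z=P[...,0],P[...,1],P[...,2]
    roi=(X>.3)&(X<1.0)&(abs(Y)<.5)
    print(n,'bench z med',np.median(Z[roi&(abs(Z)<.02)]), [round(float(np.median(Z[roi&(abs(Z)<.012)&(abs(X-a)<.05)&(abs(Y-b)<.05)])),4) for a,b in((.4,-.4),(.4,.4),(.85,-.35),(.55,.0))])
    yel=(hsv[...,0]>18)&(hsv[...,0]<34)&(hsv[...,1]>120)&(hsv[...,2]>110)&roi
    for nm,m in(('yellow',yel),('blue',(hsv[...,0]>100)&(hsv[...,0]<130)&(hsv[...,1]>150)&roi),('pale',(hsv[...,1]>60)&(hsv[...,1]<150)&(hsv[...,2]>190)&roi),('tall',roi&(Z>.095)&(Z<.19)&(X<.76))):
        k,L,st,c=cv2.connectedComponentsWithStats(m.astype(np.uint8))
        for i in range(1,k):
            if st[i,4]>12:
                q=P[L==i]; z=np.percentile(q[:,2],95); t=q[q[:,2]>z-.006]
                print(nm,(c[i]*s).round(),st[i,4],'top mid',((t.max(0)+t.min(0))/2).round(3),'ext',(np.ptp(t,axis=0)).round(3),'med',np.median(q,0).round(3))
f=load('top'); cv2.imwrite('pics/crop.png',cv2.resize(f['image'][125:235,190:320,::-1],(780,660)[0:2] if 0 else (708,600),interpolation=cv2.INTER_CUBIC))
```

```text
top bench z med 0.0011670483355665784 [0.0021, 0.0009, 0.0011, 0.0009]
yellow [215. 128.] 284 top mid [0.908 0.329 0.04 ] ext [0.023 0.196 0.008] med [0.902 0.332 0.037]
yellow [326. 131.] 268 top mid [0.909 0.109 0.041] ext [0.022 0.197 0.009] med [0.902 0.109 0.037]
yellow [537. 139.] 273 top mid [ 0.909 -0.33   0.041] ext [0.021 0.199 0.008] med [ 0.903 -0.328  0.036]
yellow [172. 193.] 132 top mid [0.769 0.411 0.027] ext [0.205 0.023 0.008] med [0.776 0.407 0.024]
yellow [478. 172.] 21 top mid [ 0.793 -0.189  0.119] ext [0.008 0.027 0.006] med [ 0.792 -0.191  0.116]
yellow [369. 184.] 267 top mid [0.571 0.012 0.604] ext [0.454 0.114 1.045] med [0.776 0.025 0.078]
yellow [430. 182.] 112 top mid [ 0.787 -0.102  0.081] ext [0.023 0.043 0.009] med [ 0.786 -0.103  0.079]
yellow [166. 202.] 21 top mid [0.744 0.417 0.022] ext [0.052 0.005 0.007] med [0.756 0.427 0.002]
yellow [561. 243.] 255 top mid [ 0.56  -0.204  0.573] ext [0.433 0.372 1.108] med [ 0.689 -0.375  0.018]
yellow [195. 219.] 52 top mid [0.534 0.174 0.6  ] ext [0.381 0.383 1.054] med [0.706 0.341 0.074]
yellow [618. 275.]
[... 6561 characters left out ...]
 0.119 -0.751]
tall [405. 347.] 111 top mid [ 0.639 -0.054  0.163] ext [0.02  0.012 0.008] med [ 0.642 -0.054  0.132]
tall [482. 342.] 60 top mid [0.63  0.109 0.123] ext [0.021 0.019 0.009] med [0.635 0.105 0.114]
tall [458. 353.] 171 top mid [0.669 0.054 0.147] ext [0.027 0.007 0.009] med [0.671 0.051 0.111]
tall [439. 353.] 116 top mid [0.674 0.013 0.147] ext [0.027 0.009 0.006] med [0.666 0.011 0.111]
tall [376. 364.] 92 top mid [ 0.676 -0.114  0.147] ext [0.027 0.008 0.007] med [ 0.678 -0.116  0.119]
tall [352. 368.] 108 top mid [ 0.678 -0.157  0.148] ext [0.025 0.007 0.009] med [ 0.674 -0.159  0.112]
tall [367. 375.] 54 top mid [ 0.676 -0.136  0.115] ext [0.031 0.012 0.007] med [ 0.685 -0.137  0.111]
  return _methods._mean(a, axis=axis, dtype=dtype,
  ret = ret.dtype.type(ret / rcount)
```

View pics/crop.png

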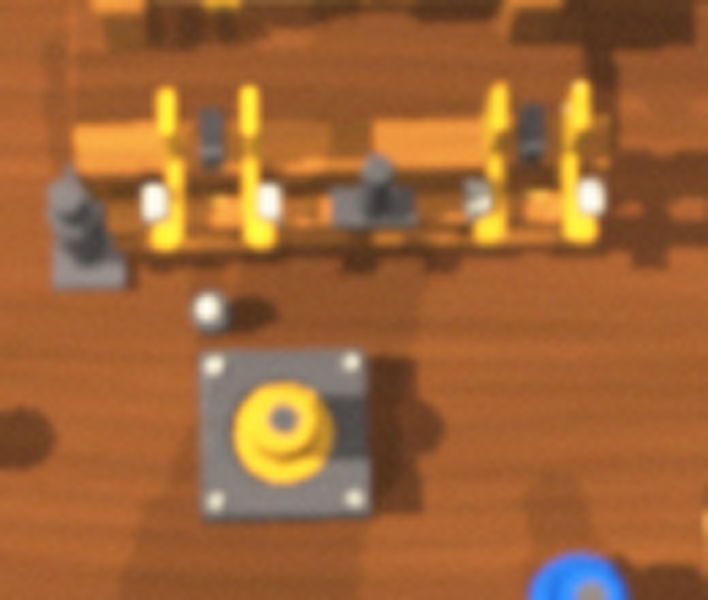

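Crop: the boss top is at (283,430), the handle post at (375,185), the tabs of catch 1 at (167/255,165), those of catch 2 at (493/580,165), and the hinge at (75,205). The 170 mm catch spacing and the handle point agree with the station axes: hinge ≈ (0.631,0.106), station y ≈ (-0.035,0.999).

```bash
cat >> h.py <<'E'
from scipy.spatial.transform import Rotation as R
def need(p,yaw_y=None):
    """shift (tool axes, in units of 20 mm) to world TCP p; turn about tool z to put tool y along direction deg"""
    o=status.get_obs(); M=R.from_rotvec(o['orientation']).as_matrix()
    print('t',round(o['clock'],2),'tcp',o['tcp_pos'].round(4),'F',o['contact_force'].round(1),'grip',round(o['grip_width'],4),round(o['gripper_force'],1),'toolx',M[:,0].round(3),'tooly',M[:,1].round(3),'z',M[:,2].round(3))
    print('units',(M.T@(np.array(p)-o['tcp_pos'])/.02).round(2), 'world',(np.array(p)-o['tcp_pos']).round(4))
    T=np.column_stack([[.9994,.035,0],[.035,-.9994,0],[0,0,-1]])
    print('rotvec to station /45deg',(R.from_matrix(M.T@T).as_rotvec()/np.radians(45)).round(3),'units in station tool',(T.T@(np.array(p)-o['tcp_pos'])/.02).round(2))
    print('q',o['joints'].round(2))
E
python3 - <<'E'
from h import *
for n in('top','scene'):
    f=load(n); P=pts(f); X,Y,Z=P[...,0],P[...,1],P[...,2]
    near=(abs(X-.526)<.035)&(abs(Y+.005)<.035)
    b=P[near&(Z>.064)&(Z<.08)]; print(n,'boss top',((b.max(0)+b.min(0))/2).round(4),np.ptp(b,axis=0).round(3),b.mean(0).round(4))
    t=P[(abs(X-.43)<.09)&(abs(Y+.32)<.09)&(Z>.011)&(Z<.022)]; print('tray',cv2.minAreaRect(t[:,:2].astype(np.float32)))
    d=P[(abs(X-.525)<.07)&(abs(Y+.005)<.07)&(Z>.024)&(Z<.035)]; print('die',cv2.minAreaRect(d[:,:2].astype(np.float32)))
need([.525,-.005,.15])
E
```

```text
top boss top [ 0.5238 -0.009   0.0723] [0.033 0.035 0.012] [ 0.5239 -0.0087  0.0726]
tray ((0.4315040111541748, -0.321338415145874), (0.1300281435251236, 0.13153040409088135), 6.5906171798706055)
die ((0.5380082726478577, -0.006841983646154404), (0.11873341351747513, 0.09537093341350555), 3.9777164459228516)
scene boss top [ 0.5299 -0.0046  0.0705] [0.038 0.029 0.011] [ 0.5307 -0.0056  0.0702]
tray ((0.4333312511444092, -0.3193095922470093), (0.1363060623407364, 0.13000479340553284), 6.966773509979248)
die ((0.5139015913009644, -0.006414767354726791), (0.07466956973075867, 0.09557386487722397), 5.364913463592529)
t 0.1 tcp [ 0.2139 -0.6396  0.2304] F [-0.2 -0.9  0.7] grip 0.0854 0.0 toolx [ 0.948  0.317 -0.   ] tooly [ 0.317 -0.948 -0.002] z [-0.001  0.002 -1.   ]
units [ 24.82 -25.15   4.06] world [ 0.3111  0.6346 -0.0804]
rotvec to station /45deg [-0.002  0.     0.366] units in station tool [ 16.65 -31.17   4.02]
q [ 1.14  0.48  0.02  1.56 -0.01  1.11 -0.08]
```

```bash
python3 -m crank '[[0,0,0,0,0,0.183],[0,0,0,0,0,0.183],[0.6,-1,0,0,0,0],[0.6,-1,0,0,0,0],[0.6,-1,0,0,0,0],[0.6,-1,0,0,0,0],[0.6,-1,0,0,0,0],[0.6,-1,0,0,0,0],[0.6,-1,0,0,0,0],[0.6,-1,0,0,0,0],[0.6,-1,0,0,0,0],[0.6,-1,0,0,0,0]]' 1 50
python3 -m crank '[[0.6,-1,0,0,0,0],[0.6,-1,0,0,0,0],[0.6,-1,0,0,0,0],[0.6,-1,0,0,0,0],[0.6,-1,0,0,0,0],[0.6,-1,0,0,0,0],[0.6,-1,0,0,0,0],[0.6,-1,0,0,0,0],[0.6,-1,0,0,0,0],[0.6,-1,0,0,0,0]]'
python3 -c "
from h import *
need([.526,-.007,.13])"
```

```text
clock: 1.3
tcp_pos: [0.3272, -0.4349, 0.231]
orientation: [-3.141, -0.055, 0.001]
contact_force: [0.2, -0.3, 0.8]
grip_width: 0.0853
gripper_force: 0.0
clock: 2.3
tcp_pos: [0.44, -0.231, 0.2311]
orientation: [-3.141, -0.055, 0.001]
contact_force: [-0.1, -0.3, -0.6]
grip_width: 0.0856
gripper_force: 0.0
t 2.3 tcp [ 0.44   -0.231   0.2311] F [-0.1 -0.3 -0.6] grip 0.0856 0.0 toolx [ 0.999  0.035 -0.   ] tooly [ 0.035 -0.999 -0.   ] z [-0.001  0.    -1.   ]
units [  4.7  -11.04   5.05] world [ 0.086   0.224  -0.1011]
rotvec to station /45deg [-0.     0.001  0.   ] units in station tool [  4.69 -11.04   5.05]
q [ 0.49  0.19 -0.15  1.96  0.03  0.99 -1.21]
```

```bash
python3 -m crank '[[0.43,-1,0,0,0,0],[0.43,-1,0,0,0,0],[0.43,-1,0,0,0,0],[0.43,-1,0,0,0,0],[0.43,-1,0,0,0,0],[0.43,-1,0,0,0,0],[0.43,-1,0.5,0,0,0],[0.43,-1,1,0,0,0],[0.43,-1,1,0,0,0],[0.43,-1,1,0,0,0],[0.4,-1,1,0,0,0],[0,0,0.5,0,0,0]]'
python3 - <<'E'
from h import *
f=grab('scene');g=grab('top')
a=cv2.resize(f['image'][150:270,200:340,::-1],(400,343));b=cv2.resize(g['image'][150:270,170:310,::-1],(400,343))
cv2.imwrite('pics/c2.png',np.hstack([a,b])); need([.526,-.007,.036])
E
```

```text
clock: 3.5
tcp_pos: [0.5257, -0.0053, 0.1295]
orientation: [-3.139, -0.063, 0.003]
contact_force: [-0.3, 1.1, 0.1]
grip_width: 0.0858
gripper_force: 0.0
t 3.6 tcp [ 0.5246 -0.0088  0.1297] F [-0.4 -0.9 -0.3] grip 0.0856 0.0 toolx [ 0.999  0.036 -0.004] tooly [ 0.036 -0.999  0.   ] z [-0.004 -0.    -1.   ]
units [ 0.09 -0.09  4.68] world [ 0.0014  0.0018 -0.0937]
rotvec to station /45deg [0.    0.005 0.002] units in station tool [ 0.07 -0.09  4.68]
q [ 0.13  0.38 -0.28  1.99  0.14  0.8  -1.77]
```

View pics/c2.png

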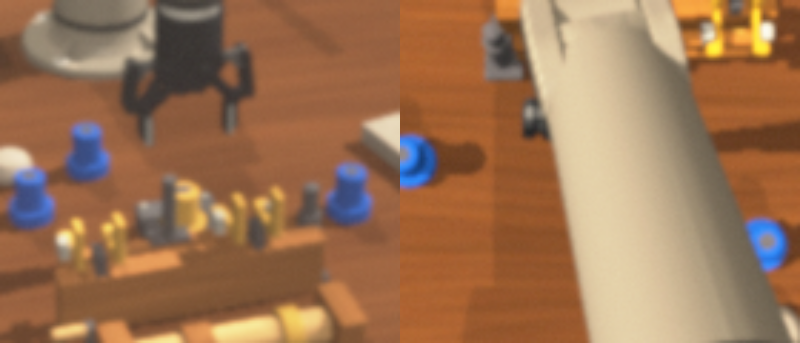

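The left (scene) half shows the fingers at (148,135) and (230,130) straddling the boss at (185,195). In the right (top) half the arm covers the plug.

```bash
python3 -m crank '[[0.08,-0.09,0.9,0,0.005,0],[0,0,1,0,0,0],[0,0,1,0,0,0],[0,0,1,0,0,0],[0,0,0.78,0,0,0],[0,0,0,0,0,0]]'
python3 -m crank '[[0,0,0,0,0,0],[0,0,0,0,0,0],[0,0,0,0,0,0],[0,0,0,0,0,0],[0,0,0,0,0,0],[0,0,0,0,0,0],[0,0,0,0,0,0],[0,0,0,0,0,0]]' 0.3 50
python3 -c "
from h import *
need([.526,-.007,.09])"
```

```text
clock: 4.2
tcp_pos: [0.5266, -0.0085, 0.0367]
orientation: [3.14, 0.053, 0.002]
contact_force: [-0.1, -0.2, 0.3]
grip_width: 0.0853
gripper_force: 0.0
clock: 5.0
tcp_pos: [0.5285, -0.0072, 0.0388]
orientation: [3.141, 0.055, 0.009]
contact_force: [-1.3, -0.8, 6.4]
grip_width: 0.0345
gripper_force: 49.3
t 5.0 tcp [ 0.5285 -0.0072  0.0388] F [-1.3 -0.8  6.4] grip 0.0345 49.3 toolx [0.999 0.035 0.005] tooly [ 0.035 -0.999  0.   ] z [ 0.005 -0.    -1.   ]
units [-0.11 -0.01 -2.56] world [-0.0025  0.0002  0.0512]
rotvec to station /45deg [ 0.001 -0.007 -0.   ] units in station tool [-0.13 -0.01 -2.56]
q [ 0.09  0.52 -0.24  2.04  0.21  0.6  -1.83]
```

```bash
python3 -m crank '[[0,0,-0.2,0,0,0],[0,0,-0.4,0,0,0],[0,0,-0.8,0,0,0],[0,0,-0.8,0,0,0],[0,0,-0.8,0,0,0],[0,0,-0.8,0,0,0],[0,0,-0.4,0,0,0],[0,0,0,0,0,0]]' 0.3 80
python3 -c "
from h import *
need([.432,-.3205,.12])"
```

```text
clock: 5.8
tcp_pos: [0.528, -0.0068, 0.1228]
orientation: [-3.141, -0.055, -0.009]
contact_force: [-0.2, -0.6, -5.9]
grip_width: 0.0341
gripper_force: 80.7
t 5.8 tcp [ 0.528  -0.0068  0.1228] F [-0.2 -0.6 -5.9] grip 0.0341 80.7 toolx [0.999 0.035 0.006] tooly [ 0.035 -0.999  0.   ] z [ 0.006  0.    -1.   ]
units [-5.35 15.5   0.11] world [-0.096  -0.3137 -0.0028]
rotvec to station /45deg [ 0.    -0.007  0.   ] units in station tool [-5.35 15.51  0.14]
q [ 0.12  0.39 -0.28  1.99  0.15  0.77 -1.78]
```

```bash
python3 -m crank '[[-0.15,0.45,0,0,-0.007,0],[-0.3,0.85,0,0,0,0],[-0.3,0.85,0,0,0,0],[-0.3,0.85,0,0,0,0],[-0.3,0.85,0,0,0,0],[-0.3,0.85,0,0,0,0],[-0.3,0.85,0,0,0,0],[-0.3,0.85,0,0,0,0],[-0.3,0.85,0,0,0,0],[-0.3,0.85,0,0,0,0],[-0.3,0.85,0,0,0,0],[-0.3,0.85,0,0,0,0]]'
python3 -m crank '[[-0.3,0.85,0,0,0,0],[-0.3,0.85,0,0,0,0],[-0.3,0.85,0,0,0,0],[-0.3,0.85,0,0,0,0],[-0.3,0.85,0,0,0,0],[-0.3,0.85,0,0,0,0],[-0.2,0.4,0,0,0,0],[0,0,0,0,0,0],[0,0,0,0,0,0]]'
python3 - <<'E'
from h import *
f=grab('scene')
cv2.imwrite('pics/c3.png',cv2.resize(f['image'][130:270,90:270,::-1],(720,560),interpolation=cv2.INTER_CUBIC)); need([.432,-.3205,.0315])
E
```

```text
clock: 7.0
tcp_pos: [0.4639, -0.2063, 0.1207]
orientation: [-3.14, -0.055, 0.006]
contact_force: [-0.0, 0.5, -4.7]
grip_width: 0.0341
gripper_force: 80.7
clock: 7.9
tcp_pos: [0.4292, -0.3157, 0.1213]
orientation: [-3.14, -0.056, 0.004]
contact_force: [-0.1, 1.5, -4.7]
grip_width: 0.034
gripper_force: 80.7
t 7.95 tcp [ 0.4296 -0.3154  0.1215] F [ 0.9 -0.4 -4.9] grip 0.0342 80.7 toolx [ 0.999  0.036 -0.002] tooly [ 0.036 -0.999 -0.001] z [-0.002  0.001 -1.   ]
units [0.12 0.27 4.5 ] world [ 0.0024 -0.0051 -0.09  ]
rotvec to station /45deg [-0.001  0.002  0.002] units in station tool [0.11 0.26 4.5 ]
q [ 0.66  0.39 -0.18  1.98  0.1   0.78 -1.11]
```

View pics/c3.png

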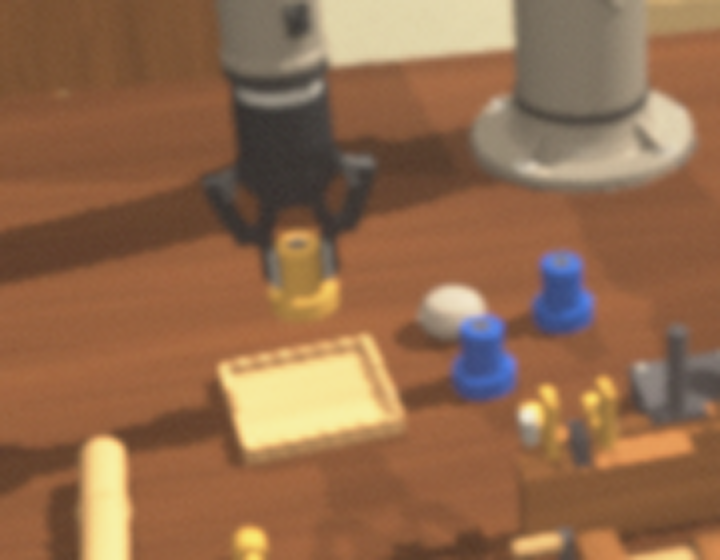

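The plug hangs upright in the fingers at (300,275), above the empty tray at (310,400). Lower it onto the tray.

```bash
python3 -m crank '[[0.12,0.27,0.5,0,0,0],[0,0,0.8,0,0,0],[0,0,0.8,0,0,0],[0,0,0.8,0,0,0],[0,0,0.7,0,0,0],[0,0,0.4,0,0,0],[0,0,0.2,0,0,0],[0,0,0,0,0,0],[0,0,0,0,0,0]]'
python3 -m crank '[[0,0,0.1,0,0,0],[0,0,0.1,0,0,0],[0,0,0,0,0,0]]'
python3 -c "
from h import *
need([.432,-.3205,.0315])"
```

```text
clock: 8.85
tcp_pos: [0.4323, -0.3221, 0.0383]
orientation: [3.141, 0.056, -0.001]
contact_force: [0.1, 0.2, -5.1]
grip_width: 0.034
gripper_force: 80.7
clock: 9.15
tcp_pos: [0.4318, -0.3219, 0.0339]
orientation: [3.141, 0.055, -0.002]
contact_force: [0.5, -0.1, -5.3]
grip_width: 0.0342
gripper_force: 80.7
t 9.15 tcp [ 0.4318 -0.3219  0.0339] F [ 0.5 -0.1 -5.3] grip 0.0342 80.7 toolx [ 0.999  0.035 -0.002] tooly [ 0.035 -0.999  0.   ] z [-0.002 -0.    -1.   ]
units [ 0.01 -0.07  0.12] world [ 0.0002  0.0014 -0.0024]
rotvec to station /45deg [0.    0.002 0.   ] units in station tool [ 0.01 -0.07  0.12]
q [ 0.65  0.53 -0.16  2.02  0.14  0.6  -1.14]
```

```bash
python3 -m crank '[[0,-0.05,0.06,0,0,0],[0,0,0.05,0,0,0],[0,0,0,0,0,0]]'
python3 -m crank '[[0,0,0.05,0,0,0],[0,0,0,0,0,0],[0,0,0,0,0,0]]'
```

```text
clock: 9.45
tcp_pos: [0.4319, -0.3208, 0.032]
orientation: [3.141, 0.056, -0.003]
contact_force: [-2.0, 1.0, 0.8]
grip_width: 0.0341
gripper_force: 81.3
clock: 9.75
tcp_pos: [0.4318, -0.3208, 0.0319]
orientation: [3.141, 0.055, -0.003]
contact_force: [-5.0, 2.4, 12.5]
grip_width: 0.0339
gripper_force: 82.8
```

```bash
python3 -m crank '[[0,0,-0.05,0,0,0],[0,0,0,0,0,0]]' 0.33 20
python3 -m crank '[[0,0,0,0,0,0],[0,0,0,0,0,0],[0,0,0,0,0,0],[0,0,0,0,0,0],[0,0,0,0,0,0]]' 0.7
python3 -m crank '[[0,0,-0.4,0,0,0],[0,0,-1,0,0,0],[0,0,-1,0,0,0],[0,0,-1,0,0,0],[0,0,-1,0,0,0],[0,0,-1,0,0,0],[0,0,-1,0,0,0],[0,0,-1,0,0,0],[0,0,0,0,0,0]]' 1
python3 - <<'E'
from h import *
g=grab('scene'); P=pts(g); X,Y,Z=P[...,0],P[...,1],P[...,2]
b=P[(abs(X-.432)<.05)&(abs(Y+.32)<.05)&(Z>.055)&(Z<.08)]; print('boss',((b.max(0)+b.min(0))/2).round(4),np.ptp(b,axis=0).round(3))
need([.670,.0325,.18])
E
```

```text
clock: 9.95
tcp_pos: [0.4319, -0.3209, 0.032]
orientation: [3.141, 0.055, -0.002]
contact_force: [-2.1, 1.3, 3.9]
grip_width: 0.0342
gripper_force: 81.7
clock: 10.45
tcp_pos: [0.4319, -0.3209, 0.0316]
orientation: [3.141, 0.056, -0.002]
contact_force: [0.2, 0.3, 0.0]
grip_width: 0.0598
gripper_force: 0.0
clock: 11.35
tcp_pos: [0.4336, -0.3218, 0.1829]
orientation: [3.138, 0.055, 0.005]
contact_force: [1.2, -0.1, 0.0]
grip_width: 0.0852
gripper_force: 0.0
boss [ 0.4286 -0.3196  0.0623] [0.042 0.034 0.014]
t 11.4 tcp [ 0.4328 -0.3214  0.1812] F [-0.3 -0.8 -1.4] grip 0.0853 0.0 toolx [0.999 0.035 0.001] tooly [ 0.035 -0.999  0.002] z [ 0.001 -0.002 -1.   ]
units [ 12.47 -17.26   0.04] world [ 0.2372  0.3539 -0.0012]
rotvec to station /45deg [ 0.002 -0.001  0.   ] units in station tool [ 12.47 -17.27   0.06]
q [ 0.68  0.32 -0.19  1.92  0.08  0.9  -1.08]
```

```bash
python3 -m crank '[[0.4,-0.5,-0.4,0,0,0],[0.7,-0.96,-0.4,0,0,0],[0.7,-0.96,0,0,0,0],[0.7,-0.96,0,0,0,0],[0.7,-0.96,0,0,0,0],[0.7,-0.96,0,0,0,0],[0.7,-0.96,0,0,0,0],[0.7,-0.96,0,0,0,0],[0.7,-0.96,0,0,0,0],[0.7,-0.96,0,0,0,0],[0.7,-0.96,0,0,0,0],[0.7,-0.96,0,0,0,0]]' 0.85 50
python3 -m crank '[[0.7,-0.96,0,0,0,0],[0.7,-0.96,0,0,0,0],[0.7,-0.96,0,0,0,0],[0.7,-0.96,0,0,0,0],[0.7,-0.96,0,0,0,0],[0.7,-0.96,0,0,0,0],[0.5,-0.5,0,0,0,0],[0,0,0,0,0,0],[0,0,0,0,0,0]]'
python3 - <<'E'
from h import *
f=grab('scene')
cv2.imwrite('pics/c4.png',cv2.resize(f['image'][130:280,180:380,::-1],(800,600),interpolation=cv2.INTER_CUBIC)); need([.670,.0325,.117])
E
```

```text
clock: 12.6
tcp_pos: [0.5862, -0.0919, 0.1946]
orientation: [-3.14, -0.057, 0.005]
contact_force: [0.8, 0.0, 0.3]
grip_width: 0.0728
gripper_force: 0.0
clock: 13.5
tcp_pos: [0.6752, 0.0338, 0.1946]
orientation: [3.14, 0.055, -0.005]
contact_force: [0.2, -0.3, -0.7]
grip_width: 0.0725
gripper_force: 0.0
t 13.55 tcp [0.6751 0.033  0.1948] F [-0.2  0.7 -0.2] grip 0.0726 0.0 toolx [ 0.999  0.034 -0.003] tooly [ 0.034 -0.999  0.001] z [-0.003 -0.001 -1.   ]
units [-0.24  0.01  3.89] world [-0.0051 -0.0005 -0.0778]
rotvec to station /45deg [ 0.001  0.003 -0.001] units in station tool [-0.26  0.02  3.89]
q [ 0.06  0.53 -0.29  1.57  0.17  1.07 -1.81]
```

View pics/c4.png

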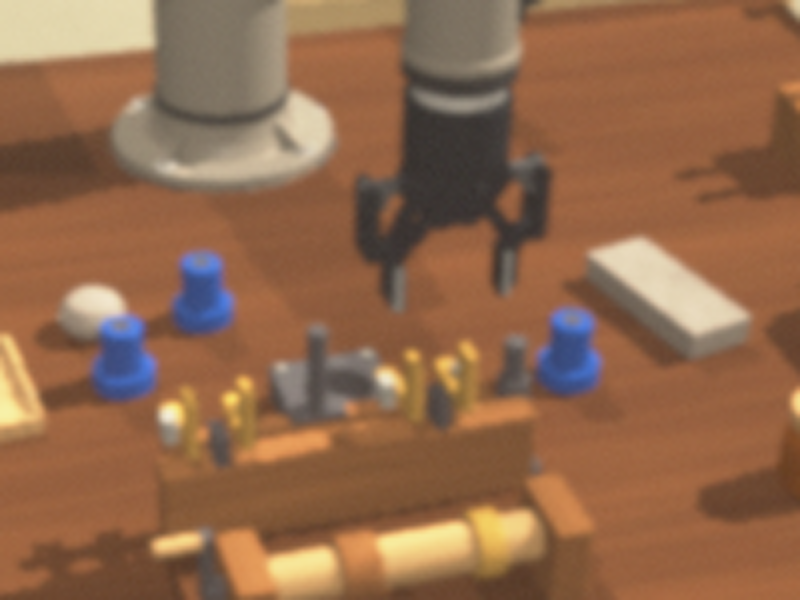

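The fingers, at (397,300) and (503,285), are centred over catch 1's tabs at (413,385) and (468,375). I'll check the white knobs beside the tabs before going down.

Run:
```python
from h import *
f=load('scene'); P=pts(f); h=cv2.cvtColor(f['image'],cv2.COLOR_RGB2HSV)
for (u,v) in((388,385),(170,422)):
    c,r_=int(180+u/4),int(130+v/4); q=P[r_-6:r_+7,c-6:c+7].reshape(-1,3); hh=h[r_-6:r_+7,c-6:c+7].reshape(-1,3)
    q=q[(hh[:,1]<90)&(hh[:,2]>130)&(q[:,2]>.05)]; print(len(q),q.min(0).round(3),q.max(0).round(3),np.median(q,0).round(3))
```

```text
31 [ 0.61  -0.002  0.087] [0.647 0.007 0.11 ] [0.637 0.002 0.1  ]
33 [ 0.626 -0.172  0.085] [ 0.651 -0.161  0.112] [ 0.647 -0.168  0.104]
```

```bash
python3 -m crank '[[-0.25,0,0.9,0,0.003,0],[0,0,1,0,0,0],[0,0,1,0,0,0],[0,0,0.7,0,0,0],[0,0,0.25,0,0,0],[0,0,0,0,0,0],[0,0,0,0,0,0]]'
python3 -m crank '[[0,0,0,0,0,0],[0,0,0,0,0,0],[0,0,0,0,0,0],[0,0,0,0,0,0],[0,0,0,0,0,0]]' 0.45
python3 -m crank '[[0,0,0,0,0,0],[0,0,0,0,0,0],[0,0,0,0,0,0],[0,0,0,0,0,0],[0,0,0,0,0,0],[0,0,0,0,0,0]]' 0.25
python3 -c "
from h import *
need([.670,.0325,.2])"
```

```text
clock: 14.25
tcp_pos: [0.6713, 0.0341, 0.1192]
orientation: [-3.141, -0.055, -0.003]
contact_force: [0.6, 0.0, 0.2]
grip_width: 0.0727
gripper_force: 0.0
clock: 14.75
tcp_pos: [0.6716, 0.0338, 0.1198]
orientation: [3.141, 0.055, 0.005]
contact_force: [-1.6, -1.4, 5.8]
grip_width: 0.0383
gripper_force: 4.0
clock: 15.35
tcp_pos: [0.6718, 0.0339, 0.1206]
orientation: [3.14, 0.056, 0.006]
contact_force: [-2.8, -1.7, 10.2]
grip_width: 0.0282
gripper_force: 50.4
t 15.35 tcp [0.6718 0.0339 0.1206] F [-2.8 -1.7 10.2] grip 0.0282 50.4 toolx [0.999 0.036 0.004] tooly [ 0.036 -0.999  0.001] z [ 0.004 -0.001 -1.   ]
units [-0.08  0.07 -3.97] world [-0.0018 -0.0014  0.0794]
rotvec to station /45deg [ 0.001 -0.005  0.001] units in station tool [-0.09  0.07 -3.97]
q [ 0.05  0.6  -0.28  1.64  0.2   0.93 -1.84]
```

```bash
python3 -m crank '[[0,0,0,0,0,0],[0,0,0,0,0,0],[0,0,0,0,0,0],[0,0,0,0,0,0]]' 0.85
python3 -m crank '[[0,0,-0.5,0,0,0],[0,0,-1,0,0,0],[0,0,-1,0,0,0],[0,0,-1,0,0,0],[0,0.5,-0.5,0,0,0],[0,1,0,0,0,0],[0,1,0,0,0,0],[0,1,0,0,0,0],[0,1,0,0,0,0],[0,1,0,0,0,0],[0,1,0,0,0,0],[0,1,0,0,0,0]]'
python3 -m crank '[[0,1,0,0,0,0],[0,0,0,0,0,0],[0,0,0,0,0,0]]'
python3 - <<'E'
from h import *
f=grab('scene'); P=pts(f); X,Y,Z=P[...,0],P[...,1],P[...,2]
m=(abs(X-.672)<.03)&(Z>.132)&(Z<.155)&(Y>-.19)&(Y<.09)
k,L,st,c=cv2.connectedComponentsWithStats(m.astype(np.uint8))
for i in range(1,k):
    if st[i,4]>8: q=P[L==i]; print(((q.max(0)+q.min(0))/2).round(4),np.ptp(q,axis=0).round(3))
need([.676,-.137,.117])
E
```

```text
clock: 15.75
tcp_pos: [0.6706, 0.0343, 0.1181]
orientation: [-3.141, -0.056, -0.001]
contact_force: [0.0, -0.4, 0.9]
grip_width: 0.0723
gripper_force: 0.0
clock: 16.95
tcp_pos: [0.6756, -0.1176, 0.1982]
orientation: [3.141, 0.054, 0.0]
contact_force: [-0.2, -0.1, -1.1]
grip_width: 0.0722
gripper_force: 0.0
clock: 17.25
tcp_pos: [0.6763, -0.1361, 0.1981]
orientation: [-3.141, -0.053, -0.001]
contact_force: [0.8, 1.3, -0.7]
grip_width: 0.0726
gripper_force: 0.0
[ 0.6449 -0.0534  0.1436] [0.004 0.01  0.02 ]
[0.6714 0.0219 0.1421] [0.026 0.009 0.019]
[0.67   0.0461 0.1413] [0.027 0.01  0.018]
[ 0.6774 -0.1143  0.1417] [0.026 0.008 0.019]
[ 0.6781 -0.1566  0.142 ] [0.026 0.008 0.019]
t 17.3 tcp [ 0.6765 -0.1347  0.1982] F [ 0.6 -0.   0.9] grip 0.0728 0.0 toolx [0.999 0.036 0.001] tooly [ 0.036 -0.999 -0.001] z [ 0.001  0.001 -1.   ]
units [-0.03  0.12  4.06] world [-0.0005 -0.0023 -0.0812]
rotvec to station /45deg [-0.001 -0.001  0.001] units in station tool [-0.03  0.11  4.06]
q [ 0.29  0.54 -0.26  1.53  0.15  1.08 -1.55]
```

```bash
python3 -m crank '[[0,0.05,0.9,0,0,0],[0,0,1,0,0,0],[0,0,1,0,0,0],[0,0,0.8,0,0,0],[0,0,0.3,0,0,0],[0,0,0,0,0,0],[0,0,0,0,0,0]]'
python3 -m crank '[[0,0,0,0,0,0],[0,0,0,0,0,0],[0,0,0,0,0,0],[0,0,0,0,0,0],[0,0,0,0,0,0]]' 0.45
python3 -m crank '[[0,0,0,0,0,0],[0,0,0,0,0,0],[0,0,0,0,0,0],[0,0,0,0,0,0],[0,0,0,0,0,0],[0,0,0,0,0,0]]' 0.25
python3 -m crank '[[0,0,0,0,0,0],[0,0,0,0,0,0],[0,0,0,0,0,0],[0,0,0,0,0,0]]' 0.85
python3 -m crank '[[0,0,-0.5,0,0,0],[0,0,-1,0,0,0],[0,0,-1,0,0,0],[0,0,-1,0,0,0],[0,0,-0.5,0,0,0],[-0.5,-1,0,0,0,0],[-0.5,-1,0,0,0,0],[-0.5,-1,0,0,0,0],[-0.5,-1,0,0,0,0],[0,-0.2,0,0,0,0],[0,0,0,0,0,0],[0,0,0,0,0,0]]' 0.75
python3 - <<'E'
from h import *
f=grab('scene'); P=pts(f); X,Y,Z=P[...,0],P[...,1],P[...,2]
m=(abs(X-.66)<.04)&(Z>.132)&(Z<.17)&(Y>-.19)&(Y<.09)
k,L,st,c=cv2.connectedComponentsWithStats(m.astype(np.uint8))
for i in range(1,k):
    if st[i,4]>8: q=P[L==i]; print(((q.max(0)+q.min(0))/2).round(4),np.ptp(q,axis=0).round(3))
need([.637,-.0535,.128])
E
```

```text
clock: 18.0
tcp_pos: [0.6774, -0.1364, 0.1191]
orientation: [3.141, 0.056, 0.003]
contact_force: [0.3, 0.9, 0.2]
grip_width: 0.0728
gripper_force: 0.0
clock: 18.5
tcp_pos: [0.6778, -0.1361, 0.12]
orientation: [-3.141, -0.056, -0.005]
contact_force: [-1.1, 1.3, 4.8]
grip_width: 0.0385
gripper_force: 4.0
clock: 19.1
tcp_pos: [0.6779, -0.1361, 0.1207]
orientation: [3.141, 0.057, 0.006]
contact_force: [-3.2, 2.3, 9.1]
grip_width: 0.0279
gripper_force: 50.6
clock: 19.5
tcp_pos: [0.6766, -0.1369, 0.1181]
orientation: [3.141, 0.055, 0.001]
contact_force: [-0.3, -0.8, -1.1]
grip_width: 0.0726
gripper_force: 0.0
clock: 20.7
tcp_pos: [0.6343, -0.0556, 0.1983]
orientation: [3.14, 0.053, 0.002]
contact_force: [0.3, -0.2, 0.1]
grip_width: 0.0642
gripper_force: 0.0
[ 0.6373 -0.0537  0.1484] [0.022 0.014 0.033]
[0.6707 0.0215 0.1422] [0.027 0.009 0.02 ]
[0.6695 0.0455 0.142 ] [0.031 0.008 0.019]
[ 0.6769 -0.1236  0.1425] [0.028 0.008 0.018]
[ 0.6784 -0.1478  0.1419] [0.026 0.008 0.019]
t 20.75 tcp [ 0.6342 -0.0559  0.1981] F [ 0.4 -0.   0.5] grip 0.0639 0.0 toolx [0.999 0.033 0.001] tooly [ 0.033 -0.999  0.001] z [ 0.001 -0.001 -1.   ]
units [ 0.14 -0.12  3.51] world [ 0.0028  0.0024 -0.0701]
rotvec to station /45deg [ 0.001 -0.001 -0.002] units in station tool [ 0.14 -0.11  3.51]
q [ 0.2   0.46 -0.29  1.67  0.15  1.03 -1.67]
```

```bash
python3 -m crank '[[0.14,-0.12,0.8,0,0,0],[0,0,1,0,0,0],[0,0,1,0,0,0],[0,0,0.5,0,0,0],[0,0,0.2,0,0,0],[0,0,0,0,0,0],[0,0,0,0,0,0]]'
python3 -m crank '[[0,0,0,0,0,0],[0,0,0,0,0,0],[0,0,0,0,0,0],[0,0,0,0,0,0],[0,0,0,0,0,0],[0,0,0,0,0,0],[0,0,0,0,0,0],[0,0,0,0,0,0],[0,0,0,0,0,0]]' 0.05 80
python3 - <<'E'
from h import *
h=np.array([.6314,.1062]); ys=np.array([-.035,.9994]); xs=np.array([.9994,.035])
o=status.get_obs(); p=o['tcp_pos'][:2]; print('from hinge',np.linalg.norm(p-h))
prev=None
for a in np.arange(0,1.46,.1):
    w=h+.16*(-np.cos(a)*ys-np.sin(a)*xs); t=np.array([w@xs,-(w@ys)])/.02
    if prev is not None: print(round(a,2),w.round(3),(t-prev).round(2))
    prev=t
need([.637,-.0535,.128])
E
```

```text
clock: 21.45
tcp_pos: [0.6372, -0.0517, 0.1289]
orientation: [3.141, 0.055, 0.003]
contact_force: [0.2, -0.0, 0.1]
grip_width: 0.0641
gripper_force: 0.0
clock: 22.35
tcp_pos: [0.6369, -0.0528, 0.1289]
orientation: [3.14, 0.054, 0.003]
contact_force: [-1.0, -4.0, 5.2]
grip_width: 0.0143
gripper_force: 77.9
from hinge 0.15913396725012297
0.1 [ 0.621 -0.053] [-0.8  -0.04]
0.2 [ 0.605 -0.052] [-0.79 -0.12]
0.3 [ 0.589 -0.048] [-0.77 -0.2 ]
0.4 [ 0.574 -0.043] [-0.75 -0.27]
0.5 [ 0.56  -0.037] [-0.72 -0.35]
0.6 [ 0.546 -0.029] [-0.68 -0.42]
0.7 [ 0.533 -0.02 ] [-0.64 -0.48]
0.8 [ 0.521 -0.009] [-0.59 -0.55]
0.9 [0.51  0.002] [-0.53 -0.6 ]
1.0 [0.5   0.015] [-0.47 -0.65]
1.1 [0.491 0.029] [-0.4  -0.69]
1.2 [0.484 0.043] [-0.33 -0.73]
1.3 [0.479 0.058] [-0.25 -0.76]
1.4 [0.475 0.074] [-0.18 -0.78]
t 22.35 tcp [ 0.6369 -0.0528  0.1289] F [-1.  -4.   5.2] grip 0.0143 77.9 toolx [0.999 0.034 0.002] tooly [ 0.034 -0.999  0.001] z [ 0.002 -0.001 -1.   ]
units [0.01 0.03 0.05] world [ 0.0001 -0.0007 -0.0009]
rotvec to station /45deg [ 0.002 -0.002 -0.001] units in station tool [0.01 0.03 0.05]
q [ 0.19  0.54 -0.28  1.72  0.18  0.9  -1.7 ]
```

```bash
python3 -m crank '[[-0.4,-0.01,0,0,0,0],[-0.4,-0.03,0,0,0,0],[-0.4,-0.05,0,0,0,0],[-0.39,-0.07,0,0,0,0],[-0.39,-0.09,0,0,0,0],[-0.38,-0.11,0,0,0,0],[0,0,0,0,0,0]]'
python3 -c "
from h import *
need([.589,-.048,.128])"
```

```text
clock: 23.05
tcp_pos: [0.5893, -0.0484, 0.129]
orientation: [3.139, 0.051, 0.004]
contact_force: [2.0, -7.4, 2.9]
grip_width: 0.0141
gripper_force: 78.6
t 23.05 tcp [ 0.5893 -0.0484  0.129 ] F [ 2.  -7.4  2.9] grip 0.0141 78.6 toolx [0.999 0.033 0.003] tooly [ 0.033 -0.999  0.002] z [ 0.003 -0.002 -1.   ]
units [-0.02 -0.02  0.05] world [-0.0003  0.0004 -0.001 ]
rotvec to station /45deg [ 0.003 -0.003 -0.003] units in station tool [-0.02 -0.02  0.05]
q [ 0.2   0.47 -0.29  1.84  0.18  0.85 -1.71]
```

```bash
python3 -m crank '[[-0.38,-0.1,0,0,0,0],[-0.37,-0.12,0,0,0,0],[-0.36,-0.16,0,0,0,0],[-0.36,-0.18,0,0,0,0],[-0.34,-0.2,0,0,0,0],[-0.34,-0.22,0,0,0,0],[-0.32,-0.24,0,0,0,0],[-0.32,-0.25,0,0,0,0],[0,0,0,0,0,0]]'
python3 -c "
from h import *
need([.533,-.020,.128])"
```

```text
clock: 23.95
tcp_pos: [0.5306, -0.0228, 0.1288]
orientation: [3.136, 0.049, -0.002]
contact_force: [-5.3, -12.4, 10.6]
grip_width: 0.014
gripper_force: 80.9
t 23.95 tcp [ 0.5306 -0.0228  0.1288] F [ -5.3 -12.4  10.6] grip 0.014 80.9 toolx [ 1.     0.031 -0.002] tooly [ 0.031 -0.999  0.005] z [-0.002 -0.005 -1.   ]
units [ 0.12 -0.14  0.04] world [ 0.0024  0.0028 -0.0008]
rotvec to station /45deg [ 0.006  0.002 -0.004] units in station tool [ 0.13 -0.13  0.04]
q [ 0.17  0.39 -0.31  1.98  0.17  0.8  -1.77]
```

```bash
python3 -m crank '[[-0.34,-0.2,0,0,0,0],[-0.33,-0.22,0,0,0,0],[-0.28,-0.29,0,0,0,0],[-0.27,-0.31,0,0,0,0],[-0.24,-0.32,0,0,0,0],[-0.23,-0.33,0,0,0,0],[-0.21,-0.34,0,0,0,0],[-0.2,-0.35,0,0,0,0],[0,0,0,0,0,0]]'
python3 -c "
from h import *
need([.491,.029,.128])"
```

```text
clock: 24.85
tcp_pos: [0.4854, 0.0227, 0.1287]
orientation: [3.135, 0.047, -0.008]
contact_force: [-11.1, -15.7, 21.5]
grip_width: 0.0143
gripper_force: 82.2
t 24.85 tcp [0.4854 0.0227 0.1287] F [-11.1 -15.7  21.5] grip 0.0143 82.2 toolx [ 1.     0.03  -0.005] tooly [ 0.03  -1.     0.006] z [-0.005 -0.006 -1.   ]
units [ 0.29 -0.31  0.03] world [ 0.0056  0.0063 -0.0007]
rotvec to station /45deg [ 0.007  0.007 -0.007] units in station tool [ 0.29 -0.31  0.04]
q [ 0.11  0.33 -0.34  2.07  0.16  0.77 -1.87]
```

Run:
```python
from h import *
f=grab('scene'); g=grab('top')
cv2.imwrite('pics/c5.png',np.hstack([cv2.resize(x['image'][a:a+150,b:b+150,::-1],(400,400),interpolation=cv2.INTER_CUBIC) for x,a,b in((f,120,200),(g,110,180))]))
A=np.array([[.6369,-.0528],[.5893,-.0484],[.5306,-.0228],[.4854,.0227]])
s=np.linalg.lstsq(np.c_[2*A,np.ones(4)],(A**2).sum(1),rcond=None)[0]; print('circle',s[:2],np.sqrt(s[2]+s[:2]@s[:2]))
for x in (f,g):
    P=pts(x); X,Y,Z=P[...,0],P[...,1],P[...,2]
    m=(Z>.08)&(Z<.11)&(X>.33)&(X<.61)&(Y>-.1)&(Y<.2); q=P[m]; print(len(q)); 
    if len(q)>20: print(cv2.minAreaRect(q[:,:2].astype(np.float32)), cv2.fitLine(q[:,:2].astype(np.float32),cv2.DIST_HUBER,0,.01,.01).ravel())
```

```text
circle [0.62832931 0.11991998] 0.1728880238761465
396
((0.5022951364517212, 0.027918733656406403), (0.2597402334213257, 0.0266470517963171), 30.582199096679688) [0.84842837 0.52931017 0.50069004 0.02464303]
0
```

View pics/c5.png

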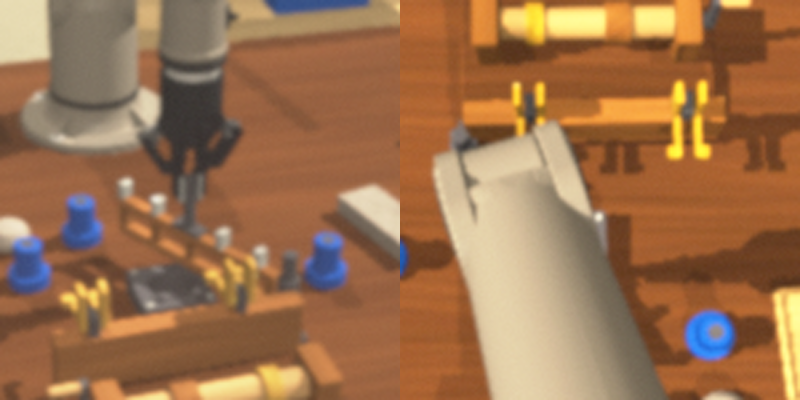

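The left (scene) half shows the gate open about 1.05 rad with the fingers on the post at (190,205). The gate's line still passes through the hinge estimate. However, the post should be at x≈0.494 and the TCP is at 0.485, so it sits near a pad edge. I'll ease the grip and push on mainly along +y, which re-centres the post.

```bash
python3 -m crank '[[0,-0.2,0,0,0,0],[0,-0.25,0,0,0,0],[0,-0.25,0,0,0,0],[0,-0.25,0,0,0,0],[0,-0.25,0,0,0,0],[0,-0.2,0,0,0,0],[0,0,0,0,0,0]]' 0.05 30
python3 - <<'E'
from h import *
f=grab('scene'); P=pts(f); X,Y,Z=P[...,0],P[...,1],P[...,2]
q=P[(Z>.08)&(Z<.105)&(X>.33)&(X<.61)&(Y>-.1)&(Y<.2)]; (c,s,a)=cv2.minAreaRect(q[:,:2].astype(np.float32)); print(c,s,a)
l=cv2.fitLine(q[:,:2].astype(np.float32),cv2.DIST_HUBER,0,.01,.01).ravel(); print(l)
d=l[:2]*np.sign(l[0]); h=np.array([.6314,.106]); print('angle',np.pi/2-np.arctan2(d[1],d[0])+.035,'handle',h-.16*d)
need([.474,.0767,.128])
E
```

```text
clock: 25.65
tcp_pos: [0.4793, 0.0493, 0.1273]
orientation: [3.132, 0.047, -0.026]
contact_force: [-25.2, -17.9, 29.9]
grip_width: 0.0145
gripper_force: 85.1
(0.48785293102264404, 0.051823366433382034) (0.2589571475982666, 0.02329273149371147) 21.796506881713867
[0.93410444 0.35699987 0.48609245 0.04811711]
angle 1.2407422 handle [0.48194329 0.04888002]
t 25.7 tcp [0.4794 0.0492 0.1273] F [-25.7 -16.9  31. ] grip 0.0141 85.1 toolx [ 0.999  0.03  -0.016] tooly [ 0.03  -1.     0.009] z [-0.016 -0.009 -1.   ]
units [-0.23 -1.38 -0.04] world [-0.0054  0.0275  0.0007]
rotvec to station /45deg [ 0.011  0.021 -0.006] units in station tool [-0.22 -1.39 -0.03]
q [ 0.06  0.33 -0.35  2.07  0.16  0.78 -1.93]
```

```bash
python3 -m crank '[[-0.2,0,0,0,0,0],[-0.2,-0.1,0,0,0,0],[-0.08,-0.2,0,0,0,0],[-0.06,-0.25,0,0,0,0],[-0.06,-0.25,0,0,0,0],[-0.06,-0.25,0,0,0,0],[0,-0.17,0,0,0,0],[0,0,0,0,0,0],[0,0,0,0,0,0]]' 0.1 60
python3 - <<'E'
from h import *
f=grab('scene'); P=pts(f); X,Y,Z=P[...,0],P[...,1],P[...,2]
q=P[(Z>.08)&(Z<.105)&(X>.33)&(X<.61)&(Y>-.1)&(Y<.2)]; (c,s,a)=cv2.minAreaRect(q[:,:2].astype(np.float32)); print(c,s,a)
l=cv2.fitLine(q[:,:2].astype(np.float32),cv2.DIST_HUBER,0,.01,.01).ravel(); print(l)
d=l[:2]*np.sign(l[0]); h=np.array([.6314,.106]); print('angle',np.pi/2-np.arctan2(d[1],d[0])+.035,'handle',h-.16*d)
need([.474,.0767,.128])
cv2.imwrite('pics/c6.png',cv2.resize(f['image'][110:290,90:330,::-1],(800,600),interpolation=cv2.INTER_CUBIC))
E
```

```text
clock: 26.6
tcp_pos: [0.4713, 0.0791, 0.1276]
orientation: [3.14, 0.058, -0.005]
contact_force: [-6.7, -1.6, 4.2]
grip_width: 0.0142
gripper_force: 82.0
(0.4883580803871155, 0.07822393625974655) (0.09282417595386505, 0.26078423857688904) 80.80563354492188
[0.9854837  0.16977002 0.48782188 0.07934354]
angle 1.4352001 handle [0.47372262 0.0788368 ]
t 26.65 tcp [0.4713 0.0791 0.1276] F [-6.1 -1.3  4.5] grip 0.0141 82.0 toolx [ 0.999  0.037 -0.003] tooly [ 0.037 -0.999  0.001] z [-0.003 -0.001 -1.   ]
units [ 0.13  0.12 -0.02] world [ 0.0027 -0.0024  0.0004]
rotvec to station /45deg [0.001 0.004 0.003] units in station tool [ 0.13  0.12 -0.02]
q [ 0.01  0.32 -0.36  2.09  0.16  0.76 -1.99]
```

View pics/c6.png

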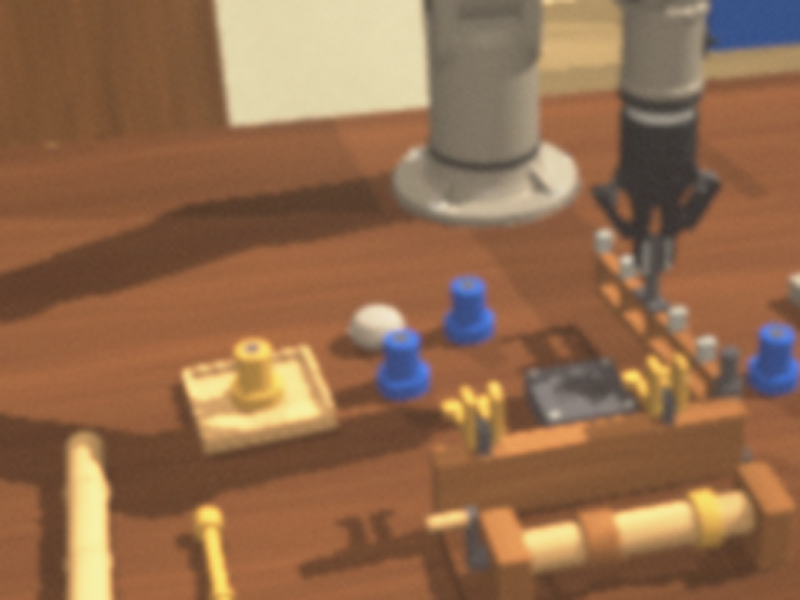

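The plug stands upright in the middle of the tray at (257,375). The gate is held by its post at (652,285), at about 1.43 rad, with small forces and both catches in. The bystanders are in place.

```bash
python3 -m crank '[[0,0,0,0,0,0],[0,0,0,0,0,0],[0,0,0,0,0,0]]' && python3 -c "
from bench import r
print(r.hand_in())"
```

```text
clock: 26.95
tcp_pos: [0.4713, 0.079, 0.1276]
orientation: [3.14, 0.058, -0.005]
contact_force: [-6.5, -1.7, 6.1]
grip_width: 0.0142
gripper_force: 82.0
the job is handed in; nothing more can be done
None
```

The job is handed in at 27 s: the plug stands upright in the middle of the tray, both catches are fully in (hinge end first), and the gate is held open by its post at about 1.43 rad; no verdict came back.

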